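# Fit a gate guide roller on its axle

## Robot

A 7-joint arm with a two-finger parallel gripper is mounted at the origin on the work surface. World frame = base frame: x ahead of the robot, y to its left, z up, the work surface at z = 0. Lengths are in m, angles in rad, forces in N, time in s.
With the tool pointing down it reaches from about 0.425 to 0.95 m from the base axis. Payload 4.7 kg.
Tool frame: the origin (TCP) lies between the finger pads; the fingertips stand 25 mm ahead of it and the grasp point (between the pads) lies 6 mm ahead of it; z points along the fingers, y is the line along which they close (so a half turn about z gives the same grasp; the last joint's range is limited). The gripper opens to 85 mm and grips with 20 to 120 N. Pads are 22 mm wide; open, the fingers measure 114 mm over their backs; the gripper's body (76 mm by 85 mm) begins 54 mm behind the grasp point. The pads swing forward as they close: fully open they stand 13 mm farther back than shut.
Start: joints at [1.304, 0.469, -0.049, 1.532, 0.024, 1.141, -0.082], TCP at [0.159, -0.656, 0.256] pointing down, gripper open.
Joint ranges: [-2.59, 2.59], [-0.33, 1.99], [-1.39, 1.29], [0.1, 2.45], [-1.04, 4.18], [0.21, 1.99], [-2.66, 2.66]. Speed limits (rad/s): [2.57, 2.57, 3.14, 3.14, 3.14, 3.14, 3.14].

## Interface

Orientations are given as a 3x3 rotation matrix whose columns are the frame's x, y, z axes.
In Python, from rig import * gives the robot as it stands. Calls block until the motion is done:
- movep(position, orientation): joint-space move of the TCP to a pose.
- move_l(position, attitude=None, feed=0.15, until_force=None): straight line of the TCP; attitude=None keeps the orientation; feed is the mean speed in m/s. With until_force (N) it stops when the force on the tool has changed by that much, and returns True; else False.
- move_joints(angles): joint-space move.
- command_gripper(opening, newtons=None): finger opening in m; newtons is the grip in N (None keeps the last); returns when the fingers have stopped.
- sleep(seconds).
- inverse_kinematics(position, orientation): joint angles nearest the present ones, or None.
- sense(): the state.
- camera(name): name is "side" or "top"; returns (picture, depth): 420x560x3 uint8, red, green, blue; 420x560 float32, m along the optical axis (not along the pixel's ray), 0 where there is no reading.
- camera_params(name): a dict with "K" (3x3 intrinsics, pixels), "position" and "rotation" of the camera in the world. Camera axes: x right, y down, z forward; pixel columns grow to the right and rows downward; lengths in m; the calibration is good to about 2 mm. A picture is of the moment at which its call begins. camera_params takes no time and is no camera call.
A pose or a line that the arm cannot do raises Unreachable and nothing moves.
- finish_job(): hands the job in; it is judged then, once.
The state is a dict: "time_s": time; "joint_pos": joint angles; "qd": joint speeds; "joint_efforts": joint torques, N m; "position": TCP position; "tcp_rot": TCP orientation; "wrist_force": force on the tool from outside, world axes, zero at the start; "ft_torque": the same for the moment, N m; "finger_gap": finger opening in m; "gripper_force": force on a finger pad.
Only numpy, scipy, OpenCV 4.12 (cv2) and the standard library are available. Lean on these libraries where they do the work, as an engineer would, in place of code of your own. Each camera call takes 0.05 s, during which the arm holds its last target. There are 200 camera calls.

## Task

Fit the white guide roller into the steel bracket held in the vice: stand it upright between the bracket's two cheeks, then take the long steel axle from the rack and guide it down in hand, without letting it fall, through the top cheek, the roller and the bottom cheek until its collar sits flush on the top cheek, and let go. Feel everything in gently, without ramming or forcing anything against the bracket, vice or roller, and leave the other tools and parts where they are.

Things in the scene. Friction and masses are not known exactly. Their poses are not given: they have to be found in the camera images.
- vise: Teal bench vice fixed to the bench, jaw tops 122 mm high. Origin on the bench below the fixed jaw's face, on the centre line; x along the screw, from the fixed jaw (nearer the robot) to the handle (ends at x 190 mm, under 100 mm high); y along the jaws (100 mm wide); z up. It grips the steel bracket's upright plate (8 mm thick, x 0 to 8 mm), which sticks out past the jaws on the -y side.
- bracket_top (a point): Where the top hole (16 mm, upper face of the top cheek) should be: x 36, y -140, z 165 mm from the vice's origin, same axes. It is reckoned from the vice, not measured: the bracket was clamped by eye and sits, as a whole, up to 10 mm either way along the vice's y and up to 8 mm higher or lower. In x it is true, it is upright and square, and it does not give.
- bracket_bottom (a point): Likewise the bottom hole, upper face of the bottom cheek, 89 mm below bracket_top (same shift). The two level cheeks, each 6 mm thick and 30 mm wide along y with a clear gap of 83 mm, reach from the plate's face (28 mm on the -x side of the holes' axis) to 20 mm past the axis on +x; the gap is open at +x. The plate ends level with the top cheek, and 35 mm past the axis at -y.
- roller: The new guide roller, white plastic with brass-rimmed bore, 50 mm in diameter, 80 mm long, about 0.13 to 0.25 kg, standing upright on the bench at first. Origin: centre of its lower end; z along its axis. Straight bore of 17 mm right through.
- axle: The long bright steel axle, 0.23 kg, hanging upright by its collar in a hole of the blue rack. Origin: centre of its lower (nose) end; z up along it. Nose: a cone from 9 mm to 14 mm diameter over the first 9 mm; shank 14 mm in diameter up to z = 110 mm; collar 26 mm in diameter from z = 110 to 116 mm; round neck 18 mm in diameter, to hold it by, from z = 116 to 152 mm; brass grease nipple (10 mm) on top.
- axle_collar (a point): Centre of the underside of the axle's collar, 110 mm above the nose.
- rack: Blue pin rack fixed to the bench, 50 x 210 x 120 mm. Origin: centre of its underside; its length along y. Three 18 mm holes in its 8 mm thick top plate, at y = -70, 0 and +70 mm; the axle, a short rusty pin and a drift hang in them by their collars, in any order.
- short_pin: Short rusty pin in the rack, top 8 mm above the rack. Origin: its lower end. Leave alone.
- drift: Dark tapered drift with a red band in the rack, top 20 mm above the rack. Origin: its lower end. Leave alone.
- old_roller: Old black roller, 44 mm in diameter, 55 mm high, standing on the bench. Origin: centre of its underside. Leave alone.
- spray_can: Black and magenta spray can, 52 mm in diameter, 160 mm high. Origin: centre of its underside. Leave alone.
- hammer: Hammer with wooden handle, 260 mm long, lying along its x. Origin: its middle, on the bench. Leave alone.
- wrench: Steel wrench, 200 mm long, lying along its x. Origin: its middle, on the bench. Leave alone.
- g_clamp: Red G-clamp, about 185 x 100 mm, lying flat. Origin: near its middle, on the bench. Leave alone.
Not all that is in view belongs to the job. There is more than one size of the roller; the job needs the smaller. Of the things that look like the axle, the smaller one is meant.

How it is judged:
By the outcome, as a careful person would: the job done as asked, in the order asked, and still so for the second after the job is handed in, with the robot touching nothing.
It also fails if it takes over 72 s, if anything falls off the work surface, if the arm or the gripper's body presses on something with over 40 N, if the wrist force passes 120 N, or if a joint passes its speed limit or range.

## Working session

There is one attempt and no reset: what is moved stays moved. The work goes in short steps, each a Python script; the robot and the scene stay as the last script left them, time stands still between calls to the robot, and variables do not carry over. Pictures are saved under pics/ and viewed, at most 10 in all, crops included, and the job is handed in when it is done.

```bash
mkdir -p pics; ls; python3 - <<'E'
from rig import *
import cv2,numpy as np
for n in("side","top"):
    p,d=camera(n); np.savez(f"pics/{n}0.npz",p=p,d=d); cv2.imwrite(f"pics/{n}0.png",cv2.resize(p[:,:,::-1],(800,600),interpolation=cv2.INTER_CUBIC))
    c=camera_params(n); print(n,c["K"],c["position"],c["rotation"])
s=sense(); print(s["time_s"],s["position"],s["tcp_rot"],s["finger_gap"])
E
```

```text
pics
side [[543.57202127   0.         279.19489281]
 [  0.         543.57202127 213.80350298]
 [  0.           0.           1.        ]] [-0.1054344   1.12440406  0.9956308 ] [[-0.84793683 -0.30196464  0.43568393]
 [-0.52982961  0.45665912 -0.71466288]
 [ 0.01684389 -0.83682722 -0.54720789]]
top [[484.29421238   0.         280.13972711]
 [  0.         484.29421238 212.18296373]
 [  0.           0.           1.        ]] [ 0.34821168 -0.00821028  1.32720744] [[ 0.02645696 -0.98477974  0.17178155]
 [-0.99961032 -0.02759264 -0.00422647]
 [ 0.00890205 -0.17160279 -0.985126  ]]
0.1 [ 0.15887527 -0.65553402  0.25534668] [[ 9.71856918e-01  2.35571353e-01 -5.18047744e-04]
 [ 2.35571904e-01 -9.71855368e-01  1.73841677e-03]
 [-9.39462892e-05 -1.81152986e-03 -9.99998355e-01]] 0.08514047528505968
```

View pics/side0.png

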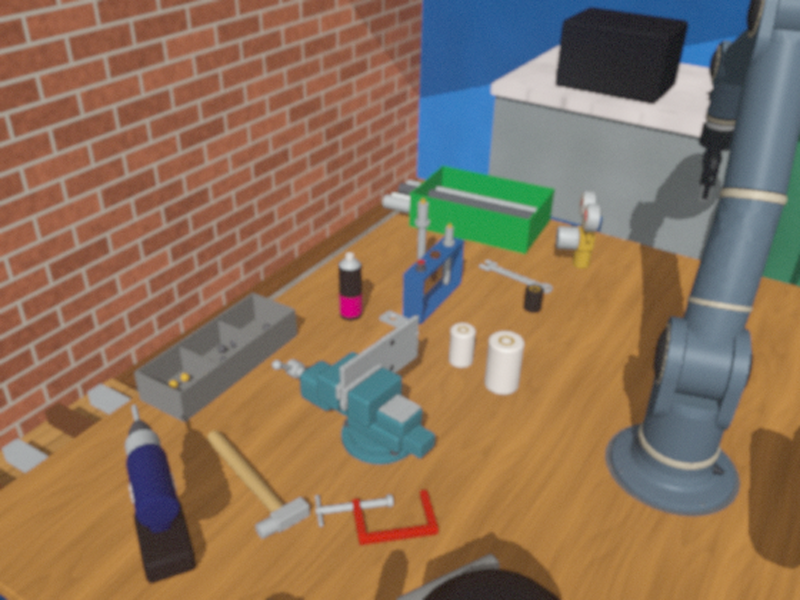

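View pics/top0.png

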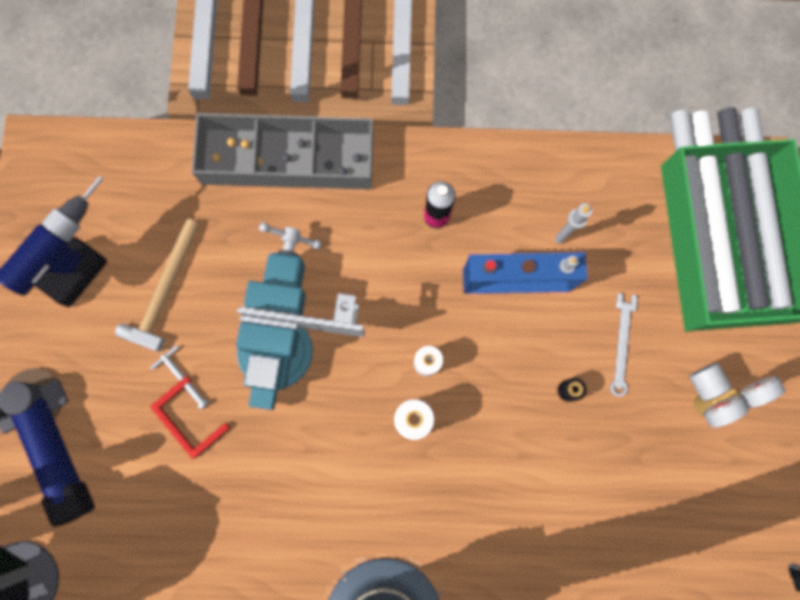

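The side view shows the vice at (385,400), the two white rollers at (461,345) and (504,362), and the rack at (435,280) with the thin pin at (448,250). A free-standing pin is at (422,228). The top view shows the rollers at (428,360) (small) and (414,419) (large), the top cheek at (346,310), the rack pins at (490,266) with a red band, (529,267) rusty and (569,264) bright, and a bigger pin standing on the bench at (575,220).

Candidates (top view):
- **Roller:** (428,360) or (414,419). I choose the smaller, (428,360).
- **Axle:** (569,264) or (575,220). I choose the smaller, in the rack at (569,264).

Next I measure these and check them in one crop.

```bash
cat > h.py <<'E'
import numpy as np,cv2
from rig import *
def cloud(n,d):
    c=camera_params(n);K=c["K"];v,u=np.mgrid[0:420,0:560]
    r=np.stack([(u-K[0,2])/K[0,0],(v-K[1,2])/K[1,1],np.ones(u.shape)],-1)
    P=(r*d[...,None])@np.array(c["rotation"]).T+np.array(c["position"]); P[d==0]=np.nan
    return P
def ray(n,u,v,z):
    "pixel onto the plane at height z"
    c=camera_params(n);K=c["K"];r=np.array(c["rotation"])@[(u-K[0,2])/K[0,0],(v-K[1,2])/K[1,1],1]
    p=np.array(c["position"]);return p+r*(z-p[2])/r[2]
def blob(P,c,rad,z0,z1):
    "points near xy c, in a height band"
    with np.errstate(invalid='ignore'):
        return (np.hypot(P[...,0]-c[0],P[...,1]-c[1])<rad)&(P[...,2]>z0)&(P[...,2]<z1)
E
python3 - <<'E'
from h import *
f=np.load("pics/top0.npz");p,d=f["p"],f["d"];P=cloud("top",d)
fs=np.load("pics/side0.npz");Q=cloud("side",fs["d"])
np.set_printoptions(precision=4,suppress=True)
for nm,(u,v) in dict(rS=(428,360),rL=(414,419),cheek=(346,310),axle=(569,264),big=(575,220),can=(438,205)).items():
    u,v=int(u/1.4286),int(v/1.4286); q=P[v-4:v+5,u-4:u+5].reshape(-1,3); print(nm,u,v,np.nanmedian(q,0),"zmax",np.nanmax(q[:,2]))
def rep(nm,c,rad,z0,z1):
    for n,X in(("top",P),("side",Q)):
        m=blob(X,c,rad,z0,z1); q=X[m]
        if len(q)<5: print(nm,n,len(q));continue
        (cx,cy),r=cv2.minEnclosingCircle(q[:,:2].astype(np.float32)); print(nm,n,len(q),"c",cx,cy,"r",r,"mean",q.mean(0),"zmed",np.median(q[:,2]),"minAreaRect",cv2.minAreaRect(q[:,:2].astype(np.float32)))
a=P[252,299];rep("rollerS",a[:2],.045,.07,.095)
b=P[293,290];rep("rollerL",b[:2],.05,.085,.14)
k=P[217,242];rep("cheek",k[:2],.04,.145,.185)
x=ray("top",398,185,.16);rep("axle",x[:2],.03,.135,.2);rep("big",ray("top",405,150,.16)[:2],.06,.13,.3)
m=(P[...,2]>.10)&(P[...,2]<.13)&(p[...,2].astype(int)-p[...,0]>60); q=P[m];print("rack",len(q),cv2.minAreaRect(q[:,:2].astype(np.float32)),np.median(q[:,2]))
# vice plate top strip
m=(P[...,2]>.15)&(P[...,2]<.19)&(P[...,1]>-.12)&(P[...,1]<.45)&(P[...,0]<.8);q=P[m];print("plate",len(q),cv2.minAreaRect(q[:,:2].astype(np.float32)),np.median(q[:,2]))
np.save("pics/pl.npy",q)
c1=cv2.resize(p[130:310,165:425],(800,554),interpolation=cv2.INTER_CUBIC)
cv2.imwrite("pics/crop1.png",c1[:,:,::-1])
E
```

```text
rS 299 251 [ 0.4691 -0.067   0.0772] zmax 0.08383652520803708
rL 289 293 [ 0.3587 -0.0438  0.0011] zmax 0.11289301049200007
cheek 242 216 [0.5447 0.0838 0.1628] zmax 0.16841879335235466
axle 398 184 [ 0.6325 -0.3062  0.1465] zmax 0.17438438307223203
big 402 153 [ 0.7094 -0.3142  0.1535] zmax 0.19772405334031595
can 306 143 [ 0.7381 -0.0747  0.1353] zmax 0.14732243783381427
rollerS top 260 c 0.46388912200927734 -0.06869718432426453 r 0.025072619318962097 mean [ 0.4632 -0.0678  0.0788] zmed 0.07897917117851438 minAreaRect ((0.46313798427581787, -0.06763047724962234), (0.04694296419620514, 0.046732667833566666), 3.0259532928466797)
rollerS side 171 c 0.46618887782096863 -0.06612458825111389 r 0.027723433449864388 mean [ 0.463  -0.0627  0.0797] zmed 0.08039243332392021 minAreaRect ((0.46470245718955994, -0.066420778632164), (0.047743022441864014, 0.05396879464387894), 28.913013458251953)
rollerL top 525 c 0.3569706976413727 -0.04354406148195267 r 0.03404994308948517 mean [ 0.3569 -0.0436  0.1084] zmed 0.10839072345857637 minAreaRect ((0.3573475480079651, -0.04403683543205261), (0.0645939
[... 1391 characters left out ...]
 mean [ 0.711  -0.3201  0.1748] zmed 0.17578951471332527 minAreaRect ((0.713397741317749, -0.3222396969795227), (0.03243603557348251, 0.02881952002644539), 62.683815002441406)
big side 156 c 0.7125366926193237 -0.32150882482528687 r 0.02252357266843319 mean [ 0.7126 -0.3171  0.1702] zmed 0.16931904319784147 minAreaRect ((0.7146745324134827, -0.3195587396621704), (0.03200555592775345, 0.03801547735929489), 42.36945724487305)
rack 2377 ((0.5652174353599548, -0.03685420751571655), (0.1343817114830017, 0.6279428601264954), 8.822855949401855) 0.11989320263816494
plate 606 ((0.5928233861923218, 0.04846569895744324), (0.1448376178741455, 0.42292535305023193), 34.572818756103516) 0.16387178383898593
```

View pics/crop1.png

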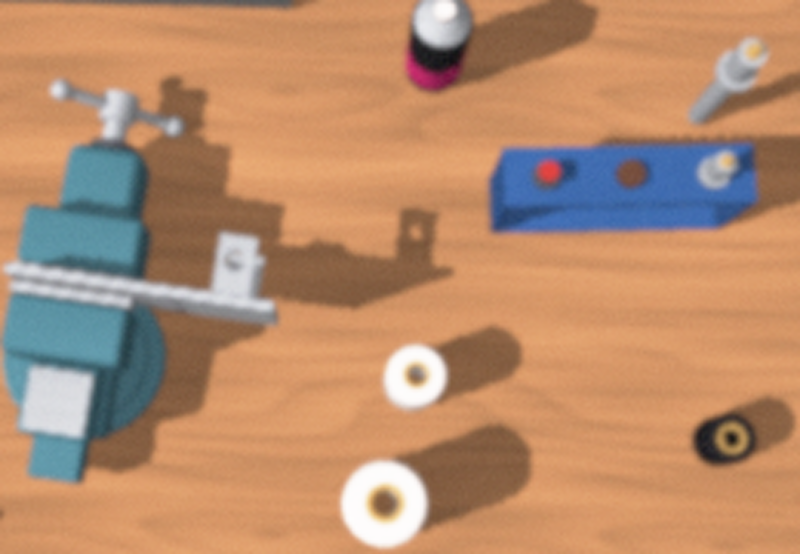

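The crop confirms the choice: the small white roller is at (415,375) (50 mm wide and 80 mm high in depth), and the bright axle is in the rack at (717,170). The big twin stands apart at (740,62), and the cheek hole is at (236,258). Now I measure the bracket and pick up the roller.

```bash
cat > b.py <<'E'
from h import *
np.set_printoptions(precision=4,suppress=True)
f=np.load("pics/top0.npz");p,d=f["p"],f["d"];P=cloud("top",d)
g=(P[...,2]>.15)&(P[...,2]<.18)&(P[...,0]<.62)&(P[...,1]>.03)&(P[...,1]<.4)
q=P[g&(P[...,1]>.115)]
vx_,vy_,_,_=cv2.fitLine(q[:,:2].astype(np.float32),cv2.DIST_HUBER,0,.001,.001).ravel()
vy=np.array([vx_,vy_,0])*np.sign(vy_); vx=np.cross(vy,[0,0,1])
R=np.column_stack([vx,-vy,[0,0,-1]])
E
python3 - <<'E'
from b import *
print("plate pts",len(q),"vy",vy, "deg",np.degrees(np.arctan2(vy[0],vy[1])))
A=P[g]; u=A@vx; w=A@vy
pl=q@vx; print("plate vx range",np.percentile(pl,[3,50,97]),"all vx max",np.percentile(u,99.5),"min vy",w.min())
ck=u>np.median(pl)+.012; print("cheek n",ck.sum(),"vy range",np.percentile(w[ck],[1,50,99]),"vx max",u[ck].max(),"z",np.median(A[ck,2]))
# hole: darkest blob around the seen hole pixel
G=cv2.cvtColor(p,cv2.COLOR_RGB2GRAY).astype(float); s=G[206:223,233:251]; print(s.astype(int))
h=ray("top",241.7,213.8,.165); print("hole",h,"vx,vy",h@vx,h@vy)
for n,pos in dict(r=(.464,-.0675,.056),over=(*h[:2],.25),out=h+.055*vx+[0,0,-.03],ax=(.633,-.308,.155),axup=(.633,-.308,.3),axh=(*h[:2],.34)).items():
    print(n,inverse_kinematics(np.array(pos),R))
E
```

```text
plate pts 244 vy [0.1185 0.9929 0.    ] deg 6.807715476629631
plate vx range [0.4931 0.4964 0.5011] all vx max 0.549181357026956 min vy 0.10972406157107653
cheek n 177 vy range [0.1295 0.1448 0.1595] vx max 0.5496110252258258 z 0.16461641789844395
[[103 106 125 157 182 188 184 180 171 164 165 157 151 145 135 124 112 103]
 [107 112 135 167 199 209 208 206 204 200 198 192 189 184 173 154 125 110]
 [109 116 139 176 203 213 217 215 215 212 215 211 212 208 196 176 137 113]
 [107 116 145 183 206 215 217 212 213 214 215 217 216 213 206 175 134 110]
 [106 119 153 190 210 210 205 206 203 206 212 215 217 217 199 170 128 106]
 [105 125 161 196 209 206 197 191 189 194 204 214 214 212 197 161 124 109]
 [104 124 165 197 206 194 186 186 191 194 202 212 219 214 196 166 138 119]
 [105 128 167 201 198 182 182 191 198 201 209 214 218 215 200 182 167 144]
 [108 132 172 198 194 173 171 180 191 198 205 213 218 217 206 196 185 161]
 [112 143 180 201 195 173 157 155 164 180 194 207 218 216 205 194 182 155]
 [120 150 184 205 201 183 164 151 151 164 184 202 212 209 194 172 157 138]
 [122 158 192 212 212 202 1
[... 167 characters left out ...]
8 219 214 197 168 142 127 117]
 [135 174 206 217 218 219 218 218 218 217 221 219 212 194 161 142 128 114]
 [139 179 206 217 219 219 218 218 216 219 220 219 211 187 159 138 126 112]
 [148 187 209 218 220 219 218 219 219 218 219 218 208 184 156 136 120 112]]
hole [0.5443 0.0802 0.165 ] vx,vy 0.5309184774379945 0.14413390019855093
r [ 0.3335  0.4571 -0.3412  2.1665  0.2822  0.5591 -1.9056]
over [ 0.418   0.3825 -0.8181  1.8058  0.3126  1.0882 -2.2012]
out [ 0.2178  0.5458 -0.5591  1.8013  0.36    0.8974 -2.1935]
ax [ 0.4938  0.6087 -0.1523  1.548   0.1037  0.9928 -1.3779]
axup [ 0.5143  0.4962 -0.1863  1.3938  0.0928  1.2601 -1.368 ]
axh [ 0.4907  0.3172 -0.9001  1.6828  0.2589  1.2674 -2.1529]
```

```bash
cat >> b.py <<'E'
AX=vx*.5292+vy*.1443   # holes' axis (xy), top camera
E
python3 - <<'E'
from b import *
r=np.array([.4637,-.0677,0])
movep(r+[0,0,.17],R); print(sense()["time_s"])
move_l(r+[0,0,.056],R,feed=.12,until_force=8)
print(sense()["position"],sense()["wrist_force"])
command_gripper(.0,40); s=sense(); print(s["finger_gap"],s["gripper_force"],s["wrist_force"],s["time_s"])
move_l(r+[0,0,.30],R,feed=.2); s=sense(); print(s["finger_gap"],s["wrist_force"],s["time_s"])
movep(AX+[0,0,.30],R); sleep(.3); s=sense(); print(s["position"]-AX,s["wrist_force"],s["ft_torque"],s["time_s"])
p,d=camera("side"); cv2.imwrite("pics/hold.png",cv2.resize(p[150:350,180:450],(800,593),interpolation=cv2.INTER_CUBIC)[:,:,::-1])
E
```

```text
2.475
[ 0.4642 -0.0677  0.0565] [ 0.4178 -0.2749  0.3191]
0.04925626489902818 40.87377328891307 [-0.9563 -1.0213  3.4418] 4.0
0.04919323761238021 [-0.8114 -0.1645 -0.5961] 5.3667
[-0.0001 -0.0012  0.3   ] [ 0.0429  0.9301 -1.8032] [ 0.0075 -0.0479  0.0181] 6.375
```

View pics/hold.png

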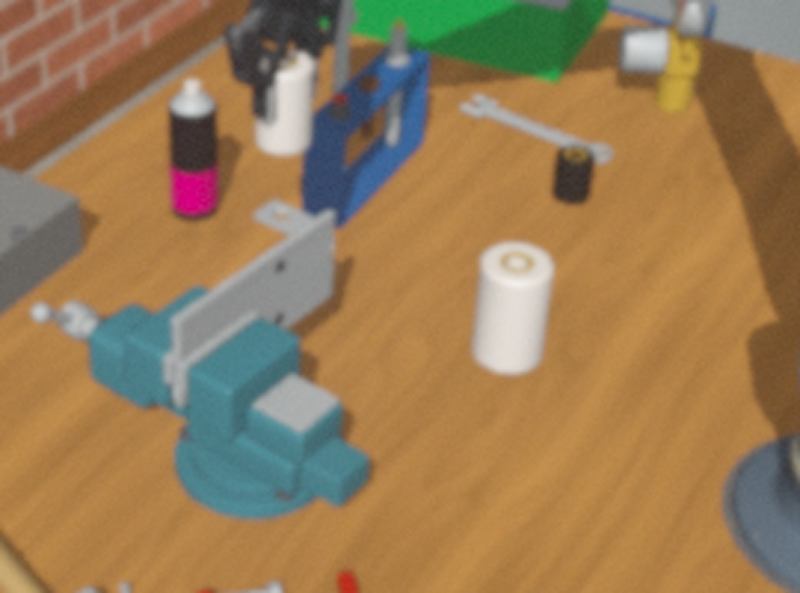

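The roller hangs upright in the gripper at (285,100) above the bracket plate, whose end is at (330,215). Next I feel for the top cheek with the roller's lower end.

```bash
python3 - <<'E'
from b import *
move_l(AX+[0,0,.235],R,feed=.1); sleep(.2); s=sense(); print(s["position"]-AX,s["wrist_force"],s["ft_torque"])
hit=move_l(AX+[0,0,.208],R,feed=.012,until_force=4); s=sense(); z=s["position"][2]; print(hit,s["position"]-AX,s["wrist_force"],s["ft_torque"],s["finger_gap"])
sleep(.2); s=sense(); print(s["position"]-AX,s["wrist_force"])
move_l(AX+[0,0,.23],R,feed=.05); sleep(.2); s=sense(); print(s["position"]-AX,s["wrist_force"],s["time_s"])
E
```

```text
[0.0004 0.0001 0.2357] [-0.131  -0.2056 -1.4959] [0.0451 0.0249 0.0594]
True [-0.    -0.     0.222] [-0.225  -0.2703  5.7594] [-0.022   0.0893 -0.0107] 0.04937743058699716
[-0.0001 -0.      0.222 ] [-0.0267 -1.2512  5.9843]
[-0.0003 -0.0001  0.2296] [-0.2049 -0.9128 -2.0079] 9.3583
```

```bash
python3 - <<'E'
from b import *
O=AX+.056*vx; zt=.1346
move_l(O+[0,0,.23],R,feed=.12); move_l(O+[0,0,zt],R,feed=.12,until_force=6); sleep(.3)
e=np.mean([sense()["position"] for _ in range(5)],0)-O-[0,0,zt]; print("err",e,sense()["wrist_force"])
c=-e*[0,0,1]
move_l(O+[0,0,zt]+c,R,feed=.02); sleep(.2); print(sense()["position"]-O)
hit=move_l(AX+.024*vx+[0,0,zt]+c,R,feed=.03,until_force=4); s=sense(); print(hit,(s["position"]-AX)@vx,(s["position"]-AX)@vy,s["position"][2],s["wrist_force"],s["ft_torque"])
if not hit:
    hit=move_l(AX+[0,0,zt]+c,R,feed=.02,until_force=4); s=sense(); print(hit,(s["position"]-AX)@vx,(s["position"]-AX)@vy,s["position"][2],s["wrist_force"],s["ft_torque"])
print(sense()["time_s"])
for n in("side","top"):
    p,d=camera(n); np.savez(f"pics/{n}1.npz",p=p,d=d)
E
```

```text
err [0.0003 0.     0.0005] [ 0.0165  0.6681 -1.5222]
[0.    0.    0.134]
False 0.02421731797372145 6.266593271143147e-06 0.13406727992319117 [-0.4327  0.2085 -1.2643] [ 0.0299 -0.0771 -0.028 ]
False 0.00010506372690560225 1.6026343774168788e-05 0.1340171064753527 [ 0.4149  0.413  -1.4189] [ 0.0491  0.0396 -0.0382]
14.2333
```

```bash
python3 - <<'E'
from b import *
hit=move_l(AX+[0,0,.130],R,feed=.008,until_force=3); s=sense(); print(hit,s["position"]-AX,s["wrist_force"])
command_gripper(.068); sleep(.2); s=sense(); print(s["finger_gap"],s["position"]-AX,s["wrist_force"],s["time_s"])
hit=move_l(AX+[0,0,.26],R,feed=.1,until_force=6); print(hit,sense()["wrist_force"])
movep(np.array([.62,-.2,.30]),R); print(sense()["time_s"])
for n,(a,b,c,e) in dict(side=(200,290,220,310),top=(190,250,215,275)).items():
    p,d=camera(n); np.savez(f"pics/{n}2.npz",p=p,d=d); k=p[a:b,c:e]
    cv2.imwrite(f"pics/{n}2.png",cv2.resize(k,(500,500*(b-a)//(e-c)),interpolation=cv2.INTER_CUBIC)[:,:,::-1])
a=[cv2.imread(f"pics/{n}2.png") for n in("side","top")]; a=[cv2.resize(x,(400,400)) for x in a]; cv2.imwrite("pics/both2.png",np.hstack(a))
E
```

```text
True [0.0001 0.0001 0.133 ] [ 0.0844 -0.2572  4.513 ]
0.06812548204507124 [-0.0009 -0.0004  0.1319] [-0.2141  0.5036 -0.3241] 15.1583
False [-0.5986  1.172  -0.1773]
17.725
```

View pics/both2.png

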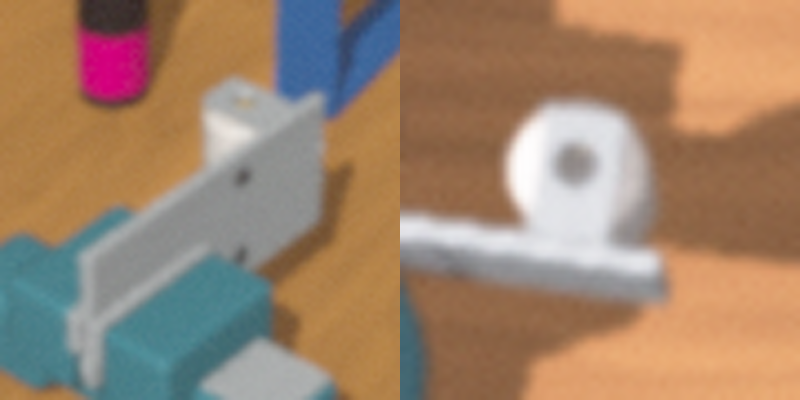

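The roller stands squarely between the cheeks, showing evenly on both sides of the top cheek. The hole is at (574,162) in the right-hand panel. Next is the axle.

```bash
python3 - <<'E'
from b import *
f=np.load("pics/top2.npz");p2,d2=f["p"],f["d"]
G=cv2.cvtColor(p2,cv2.COLOR_RGB2GRAY)[208:221,234:249].astype(float); m=np.clip(185-G,0,None); 
m[:, :1]=0; yy,xx=np.mgrid[208:221,234:249]; m=m*(np.hypot(xx-240.7,yy-213.9)<5)
u,v=(m*xx).sum()/m.sum(),(m*yy).sum()/m.sum(); h=ray("top",u,v,.1635); print("hole px",u,v,h,"AX",AX,"d vx,vy",(h-AX)@vx,(h-AX)@vy)
for z0,z1 in((.165,.19),(.157,.165),(.13,.157)):
    X=P[blob(P,(.633,-.308),.02,z0,z1)]; print(z0,len(X),X.mean(0),cv2.minEnclosingCircle(X[:,:2].astype(np.float32)))
# neck from the top view as bright grey in picture: ring at collar height / nipple brass
sub=p[172:200,385:415].astype(int); br=(sub[...,0]-sub[...,2]>45)&(sub[...,0]>150); v,u=np.nonzero(br); print("brass",len(u),u.mean()+385,v.mean()+172,[ray("top",u.mean()+385,v.mean()+172,z) for z in(.168,)])
b=(p[...,2].astype(int)-p[...,0]>50)&(P[...,2]>.113)&(P[...,2]<.127)&(P[...,1]<-.05)&(P[...,0]>.5)&(P[...,0]<.75)
n,l,st,c=cv2.connectedComponentsWithStats(b.astype(np.uint8)); k=1+st[1:,4].argmax(); X=P[l==k]; print("rack",cv2.minAreaRect(X[:,:2].astype(np.float32)),X[:,2].mean())
E
```

```text
hole px 240.65592783505156 214.13530927835052 [0.5436 0.0828 0.1635] AX [0.5426 0.0806 0.    ] d vx,vy 0.0007663494844367206 0.0023600419086992432
0.165 11 [ 0.6341 -0.31    0.168 ] ((0.6333088874816895, -0.310335636138916), 0.004057297017425299)
0.157 31 [ 0.6334 -0.3098  0.1613] ((0.6349061131477356, -0.31032976508140564), 0.009428134188055992)
0.13 28 [ 0.6293 -0.3064  0.1425] ((0.6307239532470703, -0.3097645342350006), 0.01000883337110281)
brass 106 400.37735849056605 175.30188679245282 [array([ 0.651 , -0.3074,  0.168 ])]
rack ((0.6305853724479675, -0.23992088437080383), (0.05087261646986008, 0.20920178294181824), 3.1432888507843018) 0.11877199319304357
```

```bash
python3 - <<'E'
from b import *
a=np.array([.634,-.310,0])
command_gripper(.042,60)
movep(a+[0,0,.25],R)
move_l(a+[0,0,.1555],R,feed=.1,until_force=5); print(sense()["position"]-a,sense()["wrist_force"])
command_gripper(0,60); s=sense(); print(s["finger_gap"],s["gripper_force"],s["wrist_force"],s["position"]-a,s["time_s"])
hit=move_l(a+[0,0,.30],R,feed=.12,until_force=9); s=sense(); print(hit,s["finger_gap"],s["wrist_force"],s["position"],s["time_s"])
E
```

```text
[ 0.0006 -0.0001  0.1564] [-0.3504 -0.987   0.2689]
0.01625234905651939 58.49431335926056 [-0.6792  0.0699  3.5252] [ 0.0004 -0.0003  0.1565] 20.2
False 0.01623646419920767 [ 0.0811  0.493  -2.6716] [ 0.6335 -0.3099  0.2988] 21.5583
```

```bash
python3 - <<'E'
from b import *
a=np.array([.634,-.310,0]); H=AX+.0004*vy
move_l(a+[0,0,.335],R,feed=.15); movep(H+[0,0,.335],R); move_l(H+[0,0,.321],R,feed=.05); sleep(.2)
s=sense(); print(s["position"]-H,s["wrist_force"],s["finger_gap"],s["time_s"])
o=[]
for n,(r,c) in dict(side=(175,230),top=(180,215)).items():
    p3,d=camera(n); np.savez(f"pics/{n}3.npz",p=p3,d=d); o.append(cv2.resize(p3[r:r+80,c:c+80] if n=="side" else p3[r:r+60,c:c+60],(400,400),interpolation=cv2.INTER_CUBIC))
cv2.imwrite("pics/both3.png",np.hstack(o)[:,:,::-1])
E
```

```text
[0.0002 0.0001 0.3213] [ 1.0247 -0.2268 -3.3609] 0.01615631796461193 24.0667
```

View pics/both3.png

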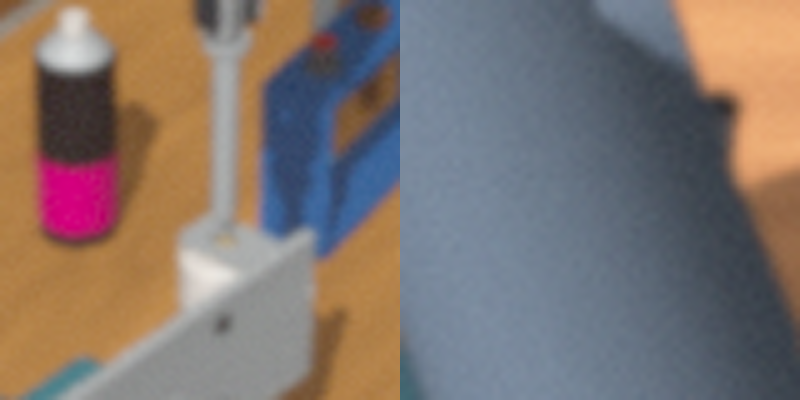

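In the side panel the axle hangs straight above the cheek, its nose at about (226,225) and the hole's brass glint at (227,240), so it is lined up. I feel it down in stages.

```bash
cat > desc.py <<'E'
from b import *
def down(H,zs,feed=.02,f=3):
    for z in zs:
        hit=move_l(H+[0,0,z],R,feed=feed,until_force=f); s=sense(); e=s["position"]-H
        print(z,hit,"vx %.4f vy %.4f z %.4f"%(e@vx,e@vy,e[2]),"F vx %.2f vy %.2f z %.2f"%(s["wrist_force"]@vx,s["wrist_force"]@vy,s["wrist_force"][2]),s["ft_torque"],"%.4f t %.2f"%(s["finger_gap"],s["time_s"]))
        if hit: return True
    return False
E
python3 - <<'E'
from desc import *
down(AX+.0004*vy,[.308,.300,.285])
E
```

```text
0.308 False vx 0.0001 vy 0.0000 z 0.3081 F vx 0.31 vy 0.17 z -2.02 [-0.0302  0.0033  0.0505] 0.0169 t 24.97
0.3 False vx -0.0000 vy -0.0000 z 0.2999 F vx -0.34 vy 0.51 z -1.65 [-0.016   0.0085 -0.0073] 0.0162 t 25.52
0.285 False vx 0.0001 vy 0.0001 z 0.2851 F vx -0.32 vy -0.18 z -1.91 [ 0.0334 -0.0029 -0.0121] 0.0164 t 26.42
```

```bash
python3 - <<'E'
from desc import *
H=AX+.0004*vy
down(H,[.26,.235,.228],.04) or down(H,[.22,.21,.206],.02) or down(H,[.197],.01)
E
```

```text
0.26 False vx 0.0002 vy 0.0001 z 0.2601 F vx 0.19 vy -0.07 z -2.39 [ 0.0065  0.015  -0.056 ] 0.0160 t 27.19
0.235 False vx 0.0001 vy 0.0001 z 0.2351 F vx -0.13 vy -0.01 z -1.99 [-0.029   0.0278  0.0143] 0.0162 t 27.97
0.228 False vx -0.0002 vy -0.0001 z 0.2277 F vx -0.20 vy 0.90 z -1.57 [ 0.0271 -0.0002  0.0343] 0.0161 t 28.29
0.22 False vx 0.0000 vy 0.0000 z 0.2199 F vx -0.33 vy -0.83 z -1.98 [-0.0686 -0.015  -0.0504] 0.0163 t 28.84
0.21 False vx 0.0000 vy 0.0001 z 0.2100 F vx 0.22 vy 0.36 z -2.27 [0.027  0.0494 0.0118] 0.0161 t 29.49
0.206 False vx -0.0001 vy -0.0000 z 0.2058 F vx -0.98 vy -0.89 z -2.56 [-0.009   0.0064  0.0681] 0.0162 t 29.84
0.197 True vx 0.0000 vy 0.0000 z 0.2017 F vx 0.36 vy -0.45 z 4.38 [-0.0133  0.0552  0.0431] 0.0166 t 30.38
```

The collar seated at TCP height 0.2017 m (expected 0.202) after a clear run. I release, back off and look.

```bash
python3 - <<'E'
from desc import *
H=AX+.0004*vy
command_gripper(.045); sleep(.2); print(sense()["wrist_force"],sense()["position"]-H)
print(move_l(H+[0,0,.32],R,feed=.1,until_force=5)); movep(np.array([.55,-.25,.35]),R); sleep(.3)
o=[]
for n,(r,c,k) in dict(side=(190,220,90),top=(175,205,80)).items():
    p3,d=camera(n); np.savez(f"pics/{n}4.npz",p=p3,d=d); o.append(cv2.resize(p3[r:r+k,c:c+k],(400,400),interpolation=cv2.INTER_CUBIC))
    X=cloud(n,d); q=X[blob(X,H[:2],.018,.168,.25)]; print(n,len(q),"top z",np.percentile(q[:,2],[5,50,98]),q[q[:,2]>.19].mean(0) if len(q) else 0)
cv2.imwrite("pics/both4.png",np.hstack(o)[:,:,::-1]); print(sense()["time_s"])
E
```

```text
[-0.6625  0.3699  0.5814] [-0.001  -0.0004  0.2004]
False
side 125 top z [0.1696 0.1911 0.2173] [0.5415 0.0853 0.2038]
top 91 top z [0.1691 0.2008 0.2165] [0.5416 0.0802 0.2064]
33.975
```

View pics/both4.png

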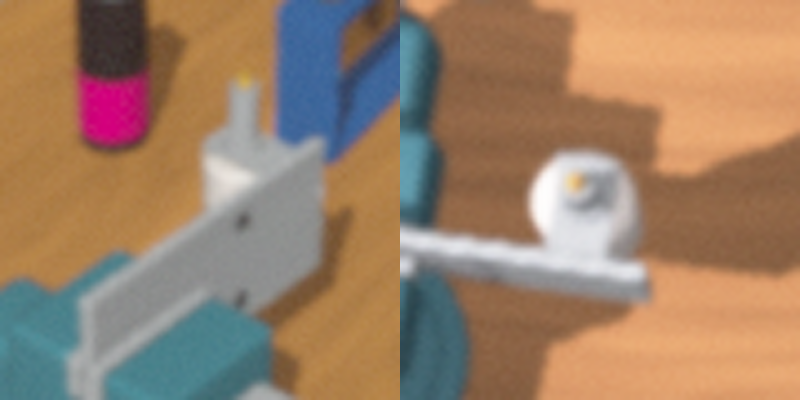

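The collar is flush on the top cheek. The nipple top measures z ≈ 0.217 m, matching a fully seated axle. It shows at (243,78) in the side panel and (575,182) in the top panel. The roller stands upright under the cheek.

```bash
python3 -c "
from rig import *
print(finish_job())"
```

```text
the job is handed in; nothing more can be done
None
```

The job is handed in, about 34 s into the 72 s limit: the small white roller stands between the bracket's cheeks, and the axle was guided down through both cheeks in hand until its collar was flush, then released.

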